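# Hardness reading on a sloped rest

## Task

Lay the thick flat bar with the scribed ring flat and lengthwise on the narrow sloped rest, ring side up, and let go of it without dropping it. Then take the pen-shaped hardness probe out of its stand and hold its tip inside the scribed ring, square to the face of the bar, pressing lightly so that the sprung nose is pushed in about half-way and never hard against its stop; finish while still holding it there, with the probe in the gripper. Leave the other things on the bench where they are.

Things in the scene. Friction and masses are not known exactly. Their poses are not given: they have to be found in the camera images.
- bar_center (a point): centre (half-way up) of the bar to test: brown rusty steel, 160 x 20 x 12 mm, 0.3 kg, flat on the bench, bright scribed ring on its upper face; the longer, thicker of the two flat bars. Axes: y along its length, x across its width, z out of the ringed face. It, the other bar and the stand swap places
- bar_mark (a point): centre of the scribed ring (14 mm in diameter, with a dot in the middle) on the bar's upper face, 30 mm from the bar's middle towards its +y end; axes as the bar's. Either end of the bar may lie uphill on the rest
- rest_top (a point): point on the top of the fixed dark steel rest where the middle of the bar's underside belongs, 68 mm above the bench. The top is a plane 16 mm wide, sloping 20 degrees, rising away from the robot: x up the slope, y across, z square out of it. It runs 82 mm up and 90 mm down from here to a lip 9 mm high. The bar overhangs 2 mm each side. Foot 170 x 80 x 10 mm
- probe_grip (a point): on the axis of the upright hardness probe, at the height to grip its black square grip (24 x 24 mm; 40 mm of it below this point, 30 above, then a 6 mm button). z: along the axis, away from the nose; x, y square to the flats. Below: collar (29 mm wide, 8 thick) resting on the stand, barrel (18 mm wide, 38 long), nose; its tip at rest is 110 mm below this point. 0.13 kg
- stand_mouth (a point): mouth of the hole in the fixed aluminium probe stand (block 46 x 46 mm, top 75 mm above the bench, on a foot of 84 x 70 x 8 mm); the hole is 20 mm wide and the probe reaches 62 mm down into it, so it must be lifted straight up by more than that
- nose_tip (a point): foremost point of the probe's nose, a steel pin 8 mm in diameter with a round end
- nose (a joint): how far the nose is pushed into the probe: 0 out, 0.014 m hard against its stop; a spring of 350 N/m with 1.4 N of preload (about 3.9 N half-way)
- flat_bar: the other flat bar, brighter steel, 130 x 30 x 8 mm, origin under its middle; leave alone
- marking_blue: small bottle 33 mm wide and 68 mm tall, origin under its middle; leave alone
- nut: loose hexagon nut, 22 x 20 x 10 mm; leave alone
- bolt: loose bolt, 40 x 27 x 14 mm; leave alone

How it is judged (in metres and radians):
On the way:
1. the bar lies flat and lengthwise on the sloped rest, let go (angle between the z axis of bar_center and the z axis of rest_top, either way round below 0.05 rad and angle between the y axis of bar_center and the x axis of rest_top, either way round below 0.15 rad and x of bar_center in the frame of rest_top between -0.02 and 0.02 m and y of bar_center in the frame of rest_top between -0.007 and 0.007 m and z of bar_center in the frame of rest_top between 0.004 and 0.009 m and contact force between the fingers and bar below 0.1 N), for 0.3 s.
At the end, for the whole second after the job is handed in: Bar untouched on the slope: middle within 20 mm along, 7 mm across, flat to 0.05 rad, lengthwise to 0.15. Gripper holds the probe still, clear of the stand: tip within 7 mm of the ring's centre, axis square to the bar to 0.12 rad, nose in 3 to 11.5 of 14 mm, push 1 to 9 N (all of step 1 and contact force between the arm and bar below 0.1 N and distance between nose_tip and bar_mark below 0.007 m and angle between the z axis of probe_grip and the z axis of bar_center, either way round below 0.12 rad and value of joint nose between 0.003 and 0.0115 m and contact force between probe and bar between 1 and 9 N and contact force between the fingers and probe above 2 N and contact force between probe and stand below 0.05 N and linear speed of probe below 0.02 m/s); the arm keeps its last pose, push and grip.
It fails at once if the nose is driven hard onto the bar (over 18 N) (contact force between probe and bar above 18 N).
It fails at once if the bar is dropped or thrown (contact force between the fingers and bar below 0.01 N and linear speed of bar above 0.5 m/s).
It fails at once if another thing on the bench is shifted by more than 30 mm (distance of any of flat_bar, marking_blue, nut, bolt from where it was at the start of the episode above 0.03 m).
It also fails if it takes over 58 s, if anything falls off the work surface, if the arm or the gripper's body presses on something with over 40 N, if the wrist force passes 120 N, or if a joint passes its speed limit or range.

## Robot

A 6-joint arm with a two-finger parallel gripper is mounted at the origin on a cart in front of the work surface, level with it; the furniture and walls round the work are solid. World frame = base frame: x ahead of the robot, y to its left, z up, the work surface at z = 0. Lengths are in m, angles in degrees, forces in N, time in s.
With the tool pointing down it reaches from about 0.4 to 0.825 m from the base axis. Payload 7 kg.
Tool frame: the origin (TCP) lies on the centre line of the jaws, within the pads' length; the fingertips stand 14 mm ahead of it and the grasp point (between the pads) lies 5 mm behind it; z points along the fingers, y is the line along which they close (so a half turn about z gives the same grasp; the last joint's range is limited). The gripper opens to 88 mm and grips with 3 to 60 N. Pads are 19 mm wide; open, the fingers measure 130 mm over their backs; the gripper's body (78 mm by 193 mm) begins 47 mm behind the grasp point.
Start: joints at [93.512, 20.546, 0.682, 0, -70.136, -16.507], TCP at [0.152, 0.658, 0.241] pointing down, gripper open.
Joint ranges: [-176.03, 176.03], [-82.01, 121.73], [-58.28, 71.71], [-173.87, 95.51], [-174.79, -0.11], [-173.66, 173.66]. Speed limits (degrees/s): [136.94, 136.94, 172.46, 180, 180, 180].

## Interface

Orientations are given as [roll, pitch, yaw] about the fixed x, y, z axes, in that order (R = Rz(yaw) Ry(pitch) Rx(roll)).
In Python, from plant import r gives the robot as it stands.
- The arm moves only by the tool send_rows, never from a script. Its argument "steps" is a list of rows, each an object with "dp": the shift along the tool's x, y, z in mm, a list of three; "roll": the turn about the tool's z in rad; "jaw": the opening in per cent of the stroke, from 0 (shut) to 100 (fully open). In form: [{"dp": [tx, ty, tz], "roll": roll, "jaw": jaw}, ...]. A call has 1 to 5 rows; each row is the pose to reach, as a shift and turn from the pose commanded when the call began, along the tool's axes at that moment; what a row does not reach only later rows make up. A row lasts 1/8 s, in which the tool goes at most 62.5 mm and 10.7 degrees, less where a joint would pass 70% of its speed; a pose out of reach is approached as far as the arm can. A call with a gripper value outside its range is refused whole. The fingers move at their own pace and stop on an object; "newtons" is the grip in N (left out, the last holds). Time passes only in rows, so rows that repeat a pose let the fingers close. It gives the time, the measured TCP pose, the force, the opening and the grip force at its end, in the units of the state.
- r.get_state(): the state, without advancing time (a new reading comes with each control period).
- r.capture(name): name is "scene" or "top" or "wrist"; returns a dict with "image" (384x512x3 uint8, blue, green, red), "K" (3x3 intrinsics, pixels), "rvec" (rotation vector, rad) and "tvec" (3), from world to camera coordinates, as OpenCV has them. Camera axes: x right, y down, z forward; pixel columns grow to the right and rows downward; lengths in m; the calibration is good to about 2 mm. The wrist camera is an equidistant fisheye: a pixel r from the principal point sees the ray r / f radians off the axis. A picture is of the moment at which its call begins. There is no depth.
- r.close_job(): hands the job in; it is judged then, once.
The state is a dict: "time_s": time; "joints": joint angles; "qd": joint speeds; "joint_torque": joint torques, N m; "tcp_pos": TCP position; "eef_rot": TCP orientation; "contact_force": force on the tool from outside, world axes, zero at the start; "moment": the same for the moment, N m; "gripper_width": finger opening in m; "gripper_force": force on a finger pad.
Only numpy, scipy, OpenCV 4.12 (cv2) and the standard library are available. Lean on these libraries where they do the work, as an engineer would, in place of code of your own. Each camera call takes 0.05 s, during which the arm holds its last target. There are 200 camera calls.

## Working session

There is one attempt and no reset: what is moved stays moved. The work goes in short steps, Python scripts to look and compute and a tool call to move; the robot and the scene stay as the last step left them, time stands still between calls to the robot, and variables do not carry over. Pictures are saved under pics/ and viewed, at most 10 in all, crops included, and the job is handed in when it is done.

Besides the shell and the picture viewer there is one more tool, called after ">>>" as name(argument=value, ...), one argument or row to a line, values as JSON. send_rows: Moves the arm, as the interface text tells. Its arguments: {"type":"object","properties":{"steps":{"type":"array","items":{"type":"object","properties":{"dp":{"type":"array","items":{"type":"number"}},"roll":{"type":"number"},"jaw":{"type":"number"}}}},"newtons":{"type":"number"}},"required":["steps"]}

```bash
mkdir -p pics; ls; python3 - <<'E'
from plant import r
import cv2,numpy as np
print(r.get_state())
ims=[]
for n in("scene","top"):
    c=r.capture(n);cv2.imwrite(f"pics/{n}0.png",cv2.resize(c["image"],(800,600),interpolation=cv2.INTER_CUBIC))
    np.savez(f"{n}0.npz",**c)
    R=cv2.Rodrigues(np.array(c["rvec"]))[0];print(n,c["K"],-R.T@np.array(c["tvec"]).ravel(),R[2])
E
```

```text
pics
{'time_s': 0.0, 'joints': array([ 9.35136702e+01,  2.05905355e+01,  6.32976289e-01, -2.04450140e-02,
       -7.01380757e+01, -1.65075795e+01]), 'qd': array([-0.07333154, -0.06191882, -0.07808694, -0.01142994,  0.04378773,
       -0.02880052]), 'joint_torque': array([ 2.09980186e-03, -5.82730114e+01,  2.93043441e+01,  6.99674428e+00,
        6.85954874e-03, -1.50661845e-04]), 'tcp_pos': array([0.15168323, 0.65723438, 0.23962577]), 'eef_rot': array([ 1.79902845e+02, -8.74912154e-03, -1.30008642e+01]), 'contact_force': array([ 1.03615553, -0.13233267,  0.26453975]), 'moment': array([ 0.02161626, -0.01280916,  0.00604341]), 'gripper_force': 0.0, 'gripper_width': 0.0877455530907405}
scene [[391.37193009   0.         257.19114816]
 [  0.         391.37193009 189.96328701]
 [  0.           0.           1.        ]] [0.08108853 0.493436   0.67066345] [ 0.52434441 -0.56530514 -0.63678335]
top [[442.50721303   0.         257.15652246]
 [  0.         442.50721303 201.38727152]
 [  0.           0.           1.        ]] [ 0.46850966 -0.03230566  1.349144  ] [ 6.43720051e-02 -8.60384092e-04 -9.97925601e-01]
```

View pics/scene0.png

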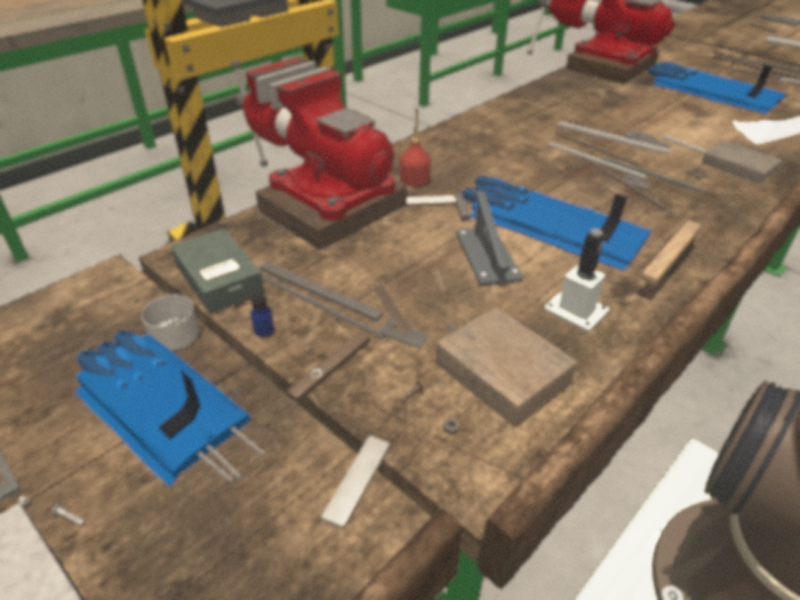

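View pics/top0.png

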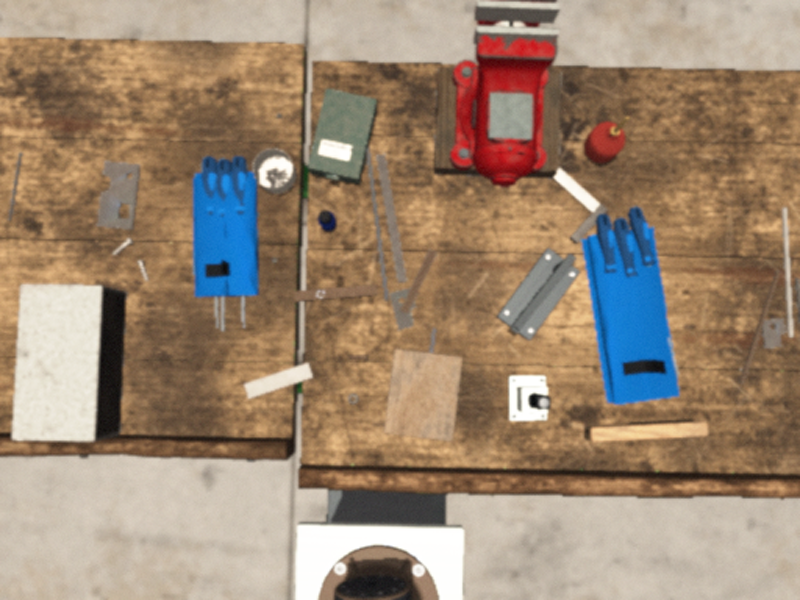

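```bash
python3 - <<'E'
import numpy as np,cv2
for n,(u,v,w,h,s) in dict(top=(180,150,200,130,4),scene=(180,120,215,150,3.7)).items():
    im=np.load(n+"0.npz")["image"][v:v+h,u:u+w]
    cv2.imwrite(f"pics/{n}c.png",cv2.resize(im,None,fx=s,fy=s,interpolation=cv2.INTER_CUBIC))
E
```

```text
(no output)
```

View pics/topc.png

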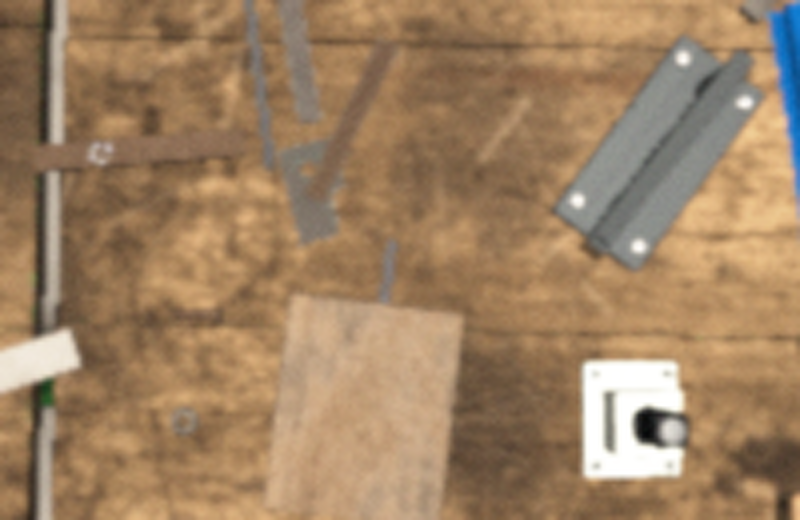

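View pics/scenec.png

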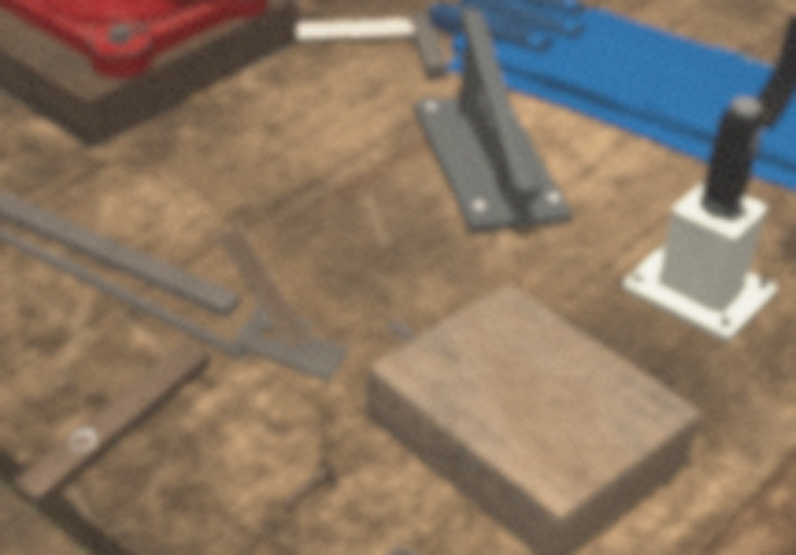

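```bash
cat > h.py <<'E'
import numpy as np,cv2
def ray(c,uv):
    K=c["K"];R=cv2.Rodrigues(np.array(c["rvec"],float))[0];t=np.array(c["tvec"],float).ravel()
    d=R.T@(np.linalg.inv(K)@np.array([uv[0],uv[1],1.]));return -R.T@t,d
def onz(c,uv,z):
    o,d=ray(c,uv);return o+d*(z-o[2])/d[2]
top=np.load("top0.npz");sc=np.load("scene0.npz")
def T(u,v,z):return onz(top,((u+.5)/4+180-.5,(v+.5)/4+150-.5),z)
def S(u,v,z):return onz(sc,((u+.5)/3.7+180-.5,(v+.5)/3.7+120-.5),z)
E
python3 - <<'E'
from h import *
np.set_printoptions(precision=4,suppress=True)
a=T(37,157,.012);b=T(247,143,.012);print("bar",a,b,(a+b)/2,np.linalg.norm(a-b),np.degrees(np.arctan2(*(a-b)[1::-1])))
print("ring T",T(100,153,.012),"S",S(83,438,.012)); a2=S(30,487,.012);b2=S(200,350,.012);print("barS",a2,b2)
f=[T(*p,.010) for p in((686,38),(762,92),(634,270),(555,210))];print("foot",np.mean(f,0))
s=[T(*p,.010) for p in((683,58),(745,102),(638,246),(577,200))];print("screws",np.mean(s,0))
for q in(f,s):
  d=(q[0]+q[1]-q[2]-q[3])/2;print(np.degrees(np.arctan2(d[1],d[0])),np.linalg.norm(d),np.linalg.norm(q[0]-q[1]))
s2=[S(*p,.010) for p in((431,106),(553,198),(479,206))];print("scr S",s2, s)
print("ridge hi",T(743,62,.096),"lo",T(600,243,.045))
print("button T",T(672,430,.159),"S",S(747,103,.159))
g=[T(*p,.008) for p in((584,363),(677,363),(682,476),(584,478))];print("stand foot",np.mean(g,0),g)
print("stand top S",[S(*p,.075) for p in((672,212),(690,186),(767,208),(738,237))])
E
```

```text
bar [0.5884 0.1744 0.012 ] [0.6024 0.0155 0.012 ] [0.5954 0.0949 0.012 ] 0.15952914302585794 95.05400112233177
ring T [0.5924 0.1267 0.012 ] S [0.5949 0.1229 0.012 ]
barS [0.587 0.171 0.012] [0.6004 0.017  0.012 ]
foot [ 0.6023 -0.298   0.01  ]
screws [ 0.603  -0.2991  0.01  ]
-35.65883759067524 0.16694268911994295 0.07076824013091092
-35.83161777718755 0.1367388959959624 0.05767573009984617
scr S [array([ 0.6774, -0.321 ,  0.01  ]), array([ 0.5316, -0.2879,  0.01  ]), array([ 0.5657, -0.2405,  0.01  ])] [array([ 0.6748, -0.3154,  0.01  ]), array([ 0.6421, -0.3628,  0.01  ]), array([ 0.5306, -0.2824,  0.01  ]), array([ 0.5646, -0.2357,  0.01  ])]
ridge hi [ 0.6596 -0.34    0.096 ] lo [ 0.5306 -0.2478  0.045 ]
button T [ 0.4011 -0.2784  0.159 ] S [ 0.3997 -0.2829  0.159 ]
stand foot [ 0.3995 -0.2792  0.008 ] [array([ 0.4414, -0.2427,  0.008 ]), array([ 0.4429, -0.313 ,  0.008 ]), array([ 0.3583, -0.3174,  0.008 ]), array([ 0.3552, -0.2437,  0.008 ])]
stand top S [array([ 0.4203, -0.2546,  0.075 ]), array([ 0.4272, -0.289 ,  0.075 ]), array([ 0.3762, -0.3039,  0.075 ]), array([ 0.3742, -0.2618,  0.075 ])]
```

```bash
cat >> h.py <<'E'
from scipy.spatial.transform import Rotation as Ro
def to(x,y,z,yaw,r):
    s=r.get_state();p=s["tcp_pos"];R=Ro.from_euler("xyz",s["eef_rot"],degrees=True).as_matrix()
    cy=np.degrees(np.arctan2(R[1,0],R[0,0]));dy=(yaw-cy+180)%360-180
    d=R.T@(np.array([x,y,z])-p)*1000
    print("t",round(s["time_s"],2),"p",p.round(4),"yaw",round(cy,2),"j",s["joints"].round(1),"w",round(s["gripper_width"],4),"F",s["contact_force"].round(1),"gf",round(s["gripper_force"],1))
    print("dp",d.round(1),"roll",round(np.radians(-dy),4))
E
python3 -c "
from h import *
from plant import r
to(.5946,.0945,.16,-85,r)"
```

```text
t 0.1 p [0.1517 0.6573 0.2397] yaw -13.0 j [ 93.5  20.6   0.6  -0.  -70.1 -16.5] w 0.0881 F [ 0.4 -0.3 -0.8] gf 0.0
dp [558.1 448.6  80.5] roll 1.2567
```

>>> send_rows(
  steps=[
    {"dp": [50,40,0],"roll": 0.17,"jaw": 60},
    {"dp": [100,80,0],"roll": 0.35,"jaw": 60},
    {"dp": [150,120,0],"roll": 0.52,"jaw": 60},
    {"dp": [200,160,0],"roll": 0.7,"jaw": 60},
    {"dp": [250,200,0],"roll": 0.87,"jaw": 60},
  ],
  newtons=25,
)

```text
time_s: 0.72
tcp_pos: [0.3465, 0.4108, 0.2404]
eef_rot: [180.0, -0.0, -63.2]
contact_force: [1.3, 0.6, 0.2]
gripper_width: 0.0529
gripper_force: 0.0
```

```bash
python3 -c "
from h import *
from plant import r
to(.5946,.0945,.16,-85,r)"
```

```text
t 0.72 p [0.3465 0.4108 0.2404] yaw -63.15 j [ 70.8   7.6 -16.7  -0.  -65.7 -43.9] w 0.0529 F [1.3 0.6 0.2] gf 0.0
dp [394.2 -78.6  80.5] roll 0.3813
```

>>> send_rows(
  steps=[
    {"dp": [55,-11,0],"roll": 0.08},
    {"dp": [110,-22,0],"roll": 0.16},
    {"dp": [165,-33,0],"roll": 0.23},
    {"dp": [220,-44,20],"roll": 0.31},
    {"dp": [275,-55,40],"roll": 0.38},
  ],
)

```text
invalid input
```

>>> send_rows(
  steps=[
    {"dp": [55,0,20]},
    {"dp": [110,0,40]},
    {"dp": [110,0,40]},
    {"dp": [110,0,40]},
  ],
)

```text
invalid input
```

```bash
python3 -c "
from h import *
from plant import r
to(.5946,.0945,.10,-85,r)
c=r.capture('wrist');np.savez('w1.npz',**c);print(c['K'],c['rvec'],c['tvec'])
cv2.imwrite('pics/w1.png',cv2.resize(c['image'],(800,600),interpolation=cv2.INTER_CUBIC))"
```

```text
t 0.72 p [0.3465 0.4108 0.2404] yaw -63.15 j [ 70.8   7.6 -16.7  -0.  -65.7 -43.9] w 0.0529 F [1.3 0.6 0.2] gf 0.0
dp [394.2 -78.6 140.5] roll 0.3813
[[297.31863964   0.         258.00761214]
 [  0.         297.31863964 194.28174474]
 [  0.           0.           1.        ]] [-0.71198431  2.977029    0.3717059 ] [ 0.49372859 -0.23495134  0.3379016 ]
```

View pics/w1.png

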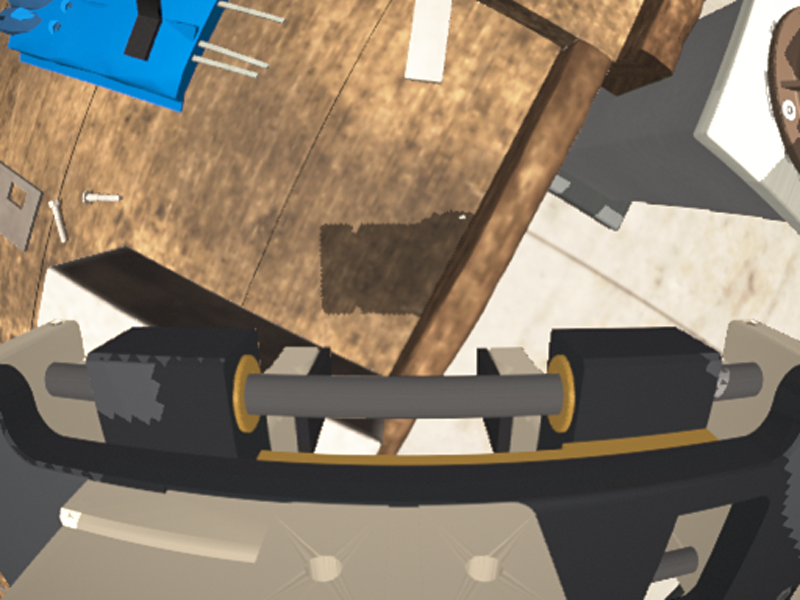

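The moves were refused, probably because every row needs a jaw value. The wrist picture shows the fingers around (400,390) and the bright flat bar at (430,50), with the test bar not yet in view.

>>> send_rows(
  steps=[
    {"dp": [55,-11,0],"roll": 0.08,"jaw": 60},
    {"dp": [110,-22,0],"roll": 0.16,"jaw": 60},
    {"dp": [165,-33,0],"roll": 0.23,"jaw": 60},
    {"dp": [220,-44,0],"roll": 0.31,"jaw": 60},
    {"dp": [275,-55,0],"roll": 0.38,"jaw": 60},
  ],
)

```text
time_s: 1.4
tcp_pos: [0.5209, 0.1915, 0.2405]
eef_rot: [180.0, 0.0, -84.7]
contact_force: [0.7, 1.3, -0.6]
gripper_width: 0.0526
gripper_force: 0.0
```

```bash
python3 -c "
from h import *
from plant import r
to(.5946,.0945,.16,-85,r)
c=r.capture('wrist');np.savez('w1.npz',**c)
cv2.imwrite('pics/w2.png',cv2.resize(c['image'],(800,600),interpolation=cv2.INTER_CUBIC))"
```

```text
t 1.4 p [0.5209 0.1915 0.2405] yaw -84.73 j [ 40.4   9.3 -14.6  -0.  -66.1 -35.1] w 0.0526 F [ 0.7  1.3 -0.6] gf 0.0
dp [103.4 -64.5  80.5] roll 0.0047
```

View pics/w2.png

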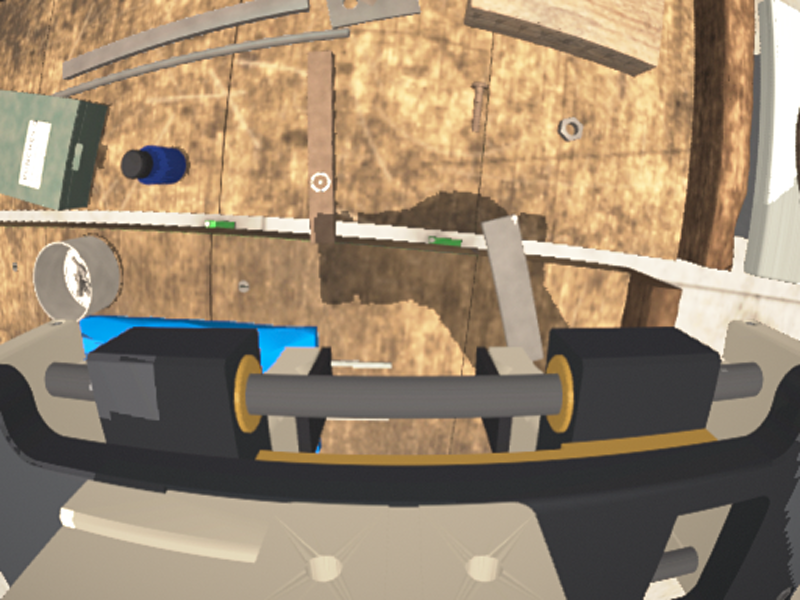

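The picture shows the bar from (320,53) to (323,242) with its ring at (320,182), the bolt at (480,105), the nut at (570,128) and the flat bar at (515,290).

```bash
cat >> h.py <<'E'
def W(c,u,v,z,s=.64,u0=0,v0=0):
    p=np.array([[[(u+.5)*s-.5+u0,(v+.5)*s-.5+v0]]]);q=cv2.fisheye.undistortPoints(p,np.array(c["K"]),np.zeros(4)).ravel()
    R=cv2.Rodrigues(np.array(c["rvec"],float))[0];t=np.array(c["tvec"],float).ravel()
    d=R.T@np.array([q[0],q[1],1]);o=-R.T@t
    return o+d*(z-o[2])/d[2]
E
python3 -c "
from h import *
from plant import r
c=np.load('w1.npz')
a=W(c,323,242,.012);b=W(c,320,53,.012);print(a,b,(a+b)/2,np.linalg.norm(a-b),np.degrees(np.arctan2(*(a-b)[1::-1])),'ring',W(c,320,182,.012))
print('bolt',W(c,480,105,0),'nut',W(c,570,128,.01),'flat',W(c,500,220,.008))
to(.5946,.0945,.08,-85,r)
"
```

```text
[0.58679801 0.17495867 0.012     ] [0.6031914  0.01890692 0.012     ] [0.5949947  0.09693279 0.012     ] 0.1569104571673592 95.99698306175556 ring [0.59279414 0.12638742 0.012     ]
bolt [0.46933496 0.04940722 0.        ] nut [0.3930415  0.05837852 0.01      ] flat [0.44436013 0.14358869 0.008     ]
t 1.45 p [0.5235 0.1873 0.2402] yaw -85.06 j [ 39.9   9.4 -14.6   0.1 -66.1 -35. ] w 0.0523 F [ 3.  -2.3  1.1] gf 0.0
dp [ 98.3 -63.  160.3] roll -0.001
```

>>> send_rows(
  steps=[
    {"dp": [40,-25,0],"roll": 0,"jaw": 60},
    {"dp": [80,-50,20],"roll": 0,"jaw": 60},
    {"dp": [97,-63,70],"roll": 0,"jaw": 60},
    {"dp": [97,-63,120],"roll": 0,"jaw": 60},
    {"dp": [97,-63,160],"roll": 0,"jaw": 60},
  ],
)

```text
time_s: 2.08
tcp_pos: [0.5912, 0.1016, 0.0781]
eef_rot: [179.9, -0.0, -84.7]
contact_force: [-0.6, 1.0, 1.0]
gripper_width: 0.0524
gripper_force: 0.0
```

>>> send_rows(
  steps=[
    {"dp": [0,0,0],"roll": 0,"jaw": 60},
    {"dp": [0,0,0],"roll": 0,"jaw": 60},
  ],
)

```text
time_s: 2.33
tcp_pos: [0.5929, 0.1028, 0.082]
eef_rot: [-179.9, 0.0, -84.6]
contact_force: [0.2, -0.2, 0.3]
gripper_width: 0.0528
gripper_force: 0.0
```

```bash
python3 -c "
from h import *
from plant import r
to(.595,.0955,.0165,-84.7,r)"
```

```text
t 2.33 p [0.5929 0.1028 0.082 ] yaw -84.57 j [ 28.4  22.  -20.1   0.  -47.9 -23. ] w 0.0528 F [ 0.2 -0.2  0.3] gf 0.0
dp [ 7.5 -1.3 65.5] roll 0.0022
```

>>> send_rows(
  steps=[
    {"dp": [7,-1,30],"roll": 0,"jaw": 60},
    {"dp": [7,-1,50],"roll": 0,"jaw": 60},
    {"dp": [7,-1,65],"roll": 0,"jaw": 60},
    {"dp": [7,-1,65],"roll": 0,"jaw": 0},
    {"dp": [7,-1,65],"roll": 0,"jaw": 0},
  ],
  newtons=25,
)

```text
time_s: 2.95
tcp_pos: [0.5944, 0.0959, 0.0168]
eef_rot: [-179.9, 0.0, -84.6]
contact_force: [-0.0, 0.0, 0.3]
gripper_width: 0.0379
gripper_force: 0.0
```

>>> send_rows(
  steps=[
    {"dp": [0,0,0],"roll": 0,"jaw": 0},
    {"dp": [0,0,0],"roll": 0,"jaw": 0},
    {"dp": [0,0,0],"roll": 0,"jaw": 0},
    {"dp": [0,0,-10],"roll": 0,"jaw": 0},
    {"dp": [0,0,-20],"roll": 0,"jaw": 0},
  ],
)

```text
time_s: 3.58
tcp_pos: [0.5929, 0.0952, 0.0357]
eef_rot: [179.9, -0.0, -84.6]
contact_force: [-0.0, 0.2, -3.1]
gripper_width: 0.0196
gripper_force: 25.0
```

>>> send_rows(
  steps=[
    {"dp": [0,0,-40],"roll": 0,"jaw": 0},
    {"dp": [0,0,-90],"roll": 0,"jaw": 0},
    {"dp": [30,0,-130],"roll": -0.1,"jaw": 0},
    {"dp": [80,5,-155],"roll": -0.25,"jaw": 0},
    {"dp": [130,10,-165],"roll": -0.4,"jaw": 0},
  ],
)

```text
time_s: 4.2
tcp_pos: [0.596, -0.0358, 0.2031]
eef_rot: [-179.8, -0.0, -61.4]
contact_force: [0.5, -0.4, -2.9]
gripper_width: 0.0196
gripper_force: 25.0
```

```bash
python3 -c "
from h import *
from plant import r
to(.604,-.3,.2,-35.7,r)"
```

```text
t 4.2 p [ 0.596  -0.0358  0.2031] yaw -61.35 j [ 15.3  14.7 -12.7   0.  -62.4  13.3] w 0.0196 F [ 0.5 -0.4 -2.9] gf 25.0
dp [235.6 119.7   3. ] roll -0.4477
```

>>> send_rows(
  steps=[
    {"dp": [40,20,0],"roll": -0.12,"jaw": 0},
    {"dp": [80,40,0],"roll": -0.24,"jaw": 0},
    {"dp": [110,55,0],"roll": -0.36,"jaw": 0},
    {"dp": [110,55,0],"roll": -0.45,"jaw": 0},
    {"dp": [110,55,0],"roll": -0.45,"jaw": 0},
  ],
)

```text
time_s: 4.82
tcp_pos: [0.599, -0.1583, 0.2006]
eef_rot: [180.0, 0.0, -36.0]
contact_force: [0.5, 0.2, -2.9]
gripper_width: 0.0199
gripper_force: 25.0
```

```bash
python3 -c "
from h import *
from plant import r
to(.604,-.3,.2,-35.7,r)
c=r.capture('wrist');np.savez('w3.npz',**c)
cv2.imwrite('pics/w3.png',cv2.resize(c['image'],(800,600),interpolation=cv2.INTER_CUBIC))"
```

```text
t 4.83 p [ 0.599  -0.1583  0.2006] yaw -36.02 j [  3.2  17.   -9.9  -0.  -63.2  50.8] w 0.0199 F [ 0.5  0.2 -2.9] gf 25.0
dp [ 87.4 111.7   0.6] roll -0.0055
```

View pics/w3.png

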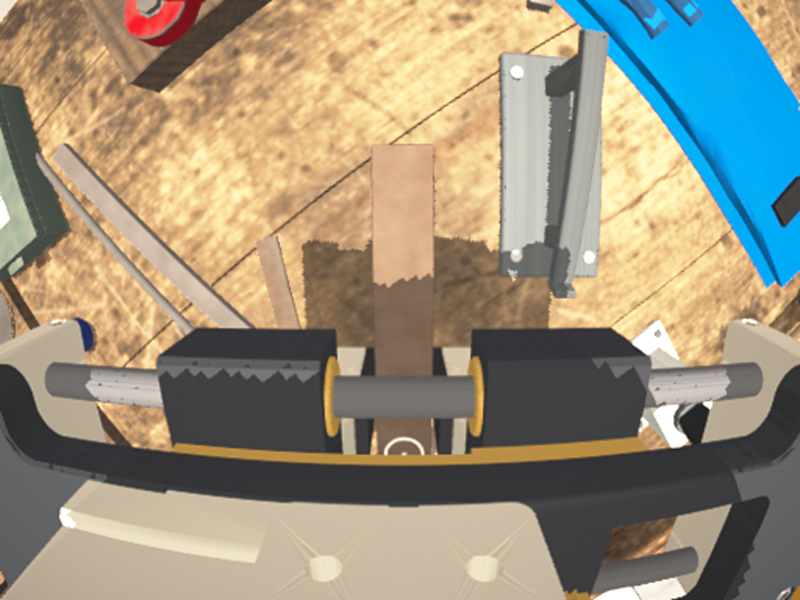

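The picture shows the bar held in line along the tool's axis and the rest ahead on the right. Its screws are at (517,72), (516,255) and (589,257), and its ridge runs from (595,32) down to (563,295).

```bash
python3 -c "
from h import *
np.set_printoptions(precision=4,suppress=True)
c=np.load('w3.npz')
s=[W(c,*p,.0105) for p in((517,72),(516,255),(589,257))];print(s);print('centre',(s[0]+s[2])/2)
d=s[0]-s[1];print(np.degrees(np.arctan2(d[1],d[0])),np.linalg.norm(d),np.linalg.norm(s[1]-s[2]))
f=[W(c,*p,.01) for p in((501,53),(501,275),(597,277))];print('foot',(f[0]+f[2])/2,np.linalg.norm(f[0]-f[1]),np.linalg.norm(f[1]-f[2]))
hi=W(c,595,32,.096);lo=W(c,563,292,.044);print('ridge',hi,lo,np.degrees(np.arctan2(*(hi-lo)[1::-1])),np.linalg.norm(hi-lo))
"
```

```text
[array([ 0.6744, -0.3157,  0.0105]), array([ 0.5632, -0.2361,  0.0105]), array([ 0.5284, -0.2837,  0.0105])]
centre [ 0.6014 -0.2997  0.0105]
-35.630904383934144 0.1367122987764844 0.05906819247197879
foot [ 0.6017 -0.298   0.01  ] 0.16624481327141374 0.07827396455684166
ridge [ 0.6649 -0.3415  0.096 ] [ 0.5309 -0.246   0.044 ] -35.48141444282918 0.17257938703256737
```

>>> send_rows(
  steps=[
    {"dp": [30,40,0],"roll": 0,"jaw": 0},
    {"dp": [60,80,0],"roll": 0,"jaw": 0},
    {"dp": [82,111,10],"roll": -0.007,"jaw": 0},
    {"dp": [82,111,40],"roll": -0.007,"jaw": 0},
    {"dp": [82,111,60],"roll": -0.007,"jaw": 0},
  ],
)

```text
time_s: 5.5
tcp_pos: [0.6001, -0.2956, 0.1391]
eef_rot: [180.0, 0.1, -35.7]
contact_force: [-0.0, -0.7, -2.6]
gripper_width: 0.0196
gripper_force: 25.0
```

>>> send_rows(
  steps=[
    {"dp": [0,0,0],"roll": 0,"jaw": 0},
    {"dp": [0,0,0],"roll": 0,"jaw": 0},
  ],
  newtons=18,
)

```text
time_s: 5.75
tcp_pos: [0.6016, -0.2955, 0.1417]
eef_rot: [-180.0, -0.1, -35.5]
contact_force: [1.1, 1.2, -2.3]
gripper_width: 0.02
gripper_force: 18.0
```

```bash
python3 -c "
from h import *
from plant import r
to(.6,-.2966,.115,-35.6,r)"
```

```text
t 5.75 p [ 0.6016 -0.2955  0.1417] yaw -35.5 j [ -9.5  24.2  -7.3   0.  -58.5  64. ] w 0.02 F [ 1.1  1.2 -2.3] gf 18.0
dp [-0.7  1.8 26.7] roll 0.0017
```

>>> send_rows(
  steps=[
    {"dp": [-1,1,15],"roll": 0,"jaw": 0},
    {"dp": [-1,1,25],"roll": 0,"jaw": 0},
    {"dp": [-1,1,30],"roll": 0,"jaw": 0},
    {"dp": [-1,1,35],"roll": 0,"jaw": 0},
    {"dp": [-1,1,40],"roll": 0,"jaw": 0},
  ],
)

```text
time_s: 6.38
tcp_pos: [0.5995, -0.296, 0.1004]
eef_rot: [180.0, 0.0, -35.5]
contact_force: [-1.3, 1.4, -0.9]
gripper_width: 0.0198
gripper_force: 18.0
```

>>> send_rows(
  steps=[
    {"dp": [0,0,4],"roll": 0,"jaw": 0},
    {"dp": [0,0,8],"roll": 0,"jaw": 0},
    {"dp": [0,0,11],"roll": 0,"jaw": 0},
    {"dp": [0,0,11],"roll": 0,"jaw": 0},
  ],
)

```text
time_s: 6.88
tcp_pos: [0.5998, -0.2961, 0.0895]
eef_rot: [-180.0, -0.0, -35.5]
contact_force: [0.5, -0.3, -0.6]
gripper_width: 0.02
gripper_force: 18.0
```

```bash
python3 -c "
from h import *
from plant import r
to(.6,-.2966,.084,-35.6,r)"
```

```text
t 6.88 p [ 0.5998 -0.2961  0.0895] yaw -35.51 j [ -9.6  26.9 -10.5   0.  -52.6  64.1] w 0.02 F [ 0.5 -0.3 -0.6] gf 18.0
dp [0.4 0.3 5.5] roll 0.0016
```

>>> send_rows(
  steps=[
    {"dp": [0,0,2],"roll": 0,"jaw": 0},
    {"dp": [0,0,4],"roll": 0,"jaw": 0},
    {"dp": [0,0,4],"roll": 0,"jaw": 0},
  ],
)

```text
time_s: 7.25
tcp_pos: [0.5994, -0.296, 0.0854]
eef_rot: [180.0, 0.0, -35.5]
contact_force: [0.3, 0.1, -0.6]
gripper_width: 0.0197
gripper_force: 18.0
```

>>> send_rows(
  steps=[
    {"dp": [0,0,1],"roll": 0,"jaw": 0},
    {"dp": [0,0,2],"roll": 0,"jaw": 0},
    {"dp": [0,0,2],"roll": 0,"jaw": 0},
  ],
)

```text
time_s: 7.62
tcp_pos: [0.5995, -0.296, 0.0836]
eef_rot: [180.0, -0.0, -35.5]
contact_force: [-0.2, 0.3, -0.3]
gripper_width: 0.0195
gripper_force: 18.0
```

```bash
python3 -c "
from h import *
from plant import r
to(.6,-.2966,.084,-35.6,r)
c=r.capture('wrist');np.savez('w4.npz',**c);b=r.capture('scene')
a=cv2.resize(c['image'][50:320,130:390],(400,415),interpolation=cv2.INTER_CUBIC)
b=cv2.resize(b['image'][90:230,270:405],(400,415),interpolation=cv2.INTER_CUBIC)
cv2.imwrite('pics/w4.png',np.hstack([a,b]))"
```

```text
t 7.62 p [ 0.5995 -0.296   0.0836] yaw -35.51 j [ -9.6  27.3 -10.8   0.  -51.9  64.1] w 0.0195 F [-0.2  0.3 -0.3] gf 18.0
dp [ 0.7  0.2 -0.4] roll 0.0016
```

View pics/w4.png

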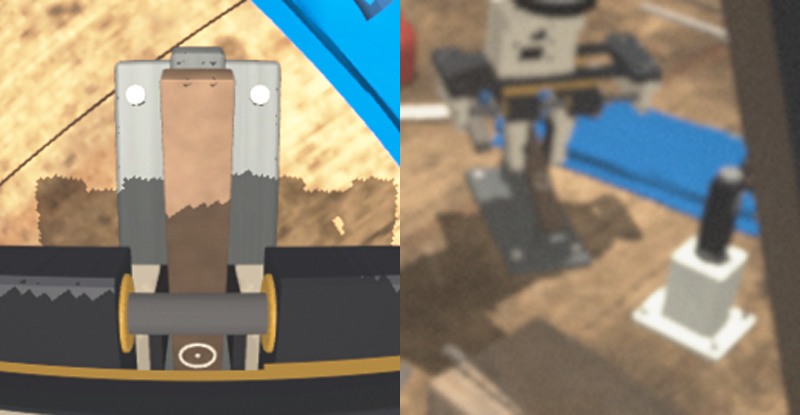

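The left half shows the bar lying over the ridge and centred across it, ring at (197,355), with the rest's upper end visible just past the bar at (197,58). The force has not yet turned positive, so I'll go down a little more.

>>> send_rows(
  steps=[
    {"dp": [0,0,0.7],"roll": 0,"jaw": 0},
    {"dp": [0,0,1.4],"roll": 0,"jaw": 0},
    {"dp": [0,0,1.4],"roll": 0,"jaw": 0},
  ],
)

```text
time_s: 8.1
tcp_pos: [0.5995, -0.296, 0.0835]
eef_rot: [180.0, -0.0, -35.5]
contact_force: [-2.2, 2.8, 8.8]
gripper_width: 0.0199
gripper_force: 18.0
```

```bash
python3 -c "
from h import *
from plant import r
np.set_printoptions(precision=4,suppress=True)
to(.6,-.2966,.084,-35.6,r)
c=np.load('w4.npz')
def w(u,v,z):return W(c,(u+.5)*260/400-.5,(v+.5)*270/415-.5,z,1,130,50)
u=np.array([np.cos(np.radians(-35.6)),np.sin(np.radians(-35.6)),0]);n=np.array([-u[1],u[0],0]);o=np.array([.6018,-.2978,0])
for nm,p in dict(barend=(199,70,.106),ridgeend=(197,50,.096),s1=(135,95,.0105),s2=(260,95,.0105),ring=(197,355,.073)).items():
  q=w(*p);print(nm,q,'along',(q-o)@u,'lat',(q-o)@n)
"
```

```text
t 8.1 p [ 0.5995 -0.296   0.0835] yaw -35.49 j [ -9.6  27.3 -10.9   0.  -51.9  64.1] w 0.0199 F [-2.2  2.8  8.8] gf 18.0
dp [ 0.7  0.2 -0.5] roll 0.0019
barend [ 0.66   -0.3402  0.106 ] along 0.07201422268961233 lat -0.000624055364815894
ridgeend [ 0.6658 -0.3437  0.096 ] along 0.0787067577917889 lat -7.861648012987639e-05
s1 [ 0.6744 -0.3138  0.0105] along 0.06839876133444854 lat 0.029234685261448772
s2 [ 0.6401 -0.362   0.0105] along 0.06855309502398628 lat -0.029876865461512764
ring [ 0.5762 -0.2799  0.073 ] along -0.03123739978213835 lat -0.00033468993716543233
```

>>> send_rows(
  steps=[
    {"dp": [0,0,-1],"roll": 0,"jaw": 0},
    {"dp": [0,0,-1],"roll": 0,"jaw": 30},
    {"dp": [0,0,-1],"roll": 0,"jaw": 40},
    {"dp": [0,0,-1],"roll": 0,"jaw": 50},
    {"dp": [0,0,-1],"roll": 0,"jaw": 50},
  ],
)

```text
time_s: 8.72
tcp_pos: [0.5994, -0.296, 0.083]
eef_rot: [180.0, 0.0, -35.5]
contact_force: [0.9, 0.9, 0.0]
gripper_width: 0.0432
gripper_force: 0.0
```

>>> send_rows(
  steps=[
    {"dp": [0,0,-10],"roll": 0,"jaw": 50},
    {"dp": [0,0,-50],"roll": 0,"jaw": 50},
    {"dp": [0,0,-100],"roll": 0,"jaw": 60},
    {"dp": [0,0,-150],"roll": 0,"jaw": 60},
    {"dp": [-40,0,-180],"roll": 0,"jaw": 60},
  ],
)

```text
time_s: 9.35
tcp_pos: [0.5684, -0.2737, 0.2661]
eef_rot: [-180.0, -0.2, -35.5]
contact_force: [-0.5, 1.0, -0.4]
gripper_width: 0.0525
gripper_force: 0.0
```

```bash
python3 -c "
from h import *
from plant import r
to(.400,-.281,.26,-90,r)"
```

```text
t 9.35 p [ 0.5684 -0.2737  0.2661] yaw -35.55 j [ -8.   15.5  -3.2   0.1 -71.1  62.4] w 0.0525 F [-0.5  1.  -0.4] gf 0.0
dp [-132.7  103.9    5.6] roll 0.9504
```

>>> send_rows(
  steps=[
    {"dp": [-40,3,0],"roll": 0.18,"jaw": 60},
    {"dp": [-80,5,0],"roll": 0.36,"jaw": 60},
    {"dp": [-120,8,0],"roll": 0.54,"jaw": 60},
    {"dp": [-160,10,0],"roll": 0.72,"jaw": 60},
    {"dp": [-197,13,0],"roll": 0.9,"jaw": 60},
  ],
)

```text
time_s: 9.98
tcp_pos: [0.3979, -0.1685, 0.264]
eef_rot: [-179.9, -0.0, -87.4]
contact_force: [0.6, 2.0, 0.3]
gripper_width: 0.0525
gripper_force: 0.0
```

>>> send_rows(
  steps=[
    {"dp": [0,0,0],"roll": 0.05,"jaw": 60},
    {"dp": [0,0,0],"roll": 0.05,"jaw": 60},
  ],
)

```text
time_s: 10.22
tcp_pos: [0.399, -0.1688, 0.2643]
eef_rot: [-179.9, -0.0, -89.9]
contact_force: [-0.4, 0.4, -0.4]
gripper_width: 0.0525
gripper_force: 0.0
```

```bash
python3 -c "
from h import *
from plant import r
to(.400,-.281,.26,-90,r)
c=r.capture('wrist');np.savez('w5.npz',**c)
cv2.imwrite('pics/w5.png',cv2.resize(c['image'][:300,100:500],(800,600),interpolation=cv2.INTER_CUBIC))"
```

```text
t 10.22 p [ 0.399  -0.1688  0.2643] yaw -89.88 j [  3.4  -4.1 -25.7   0.  -68.3  -3.2] w 0.0525 F [-0.4  0.4 -0.4] gf 0.0
dp [112.2  -0.7   4.3] roll 0.0021
```

View pics/w5.png

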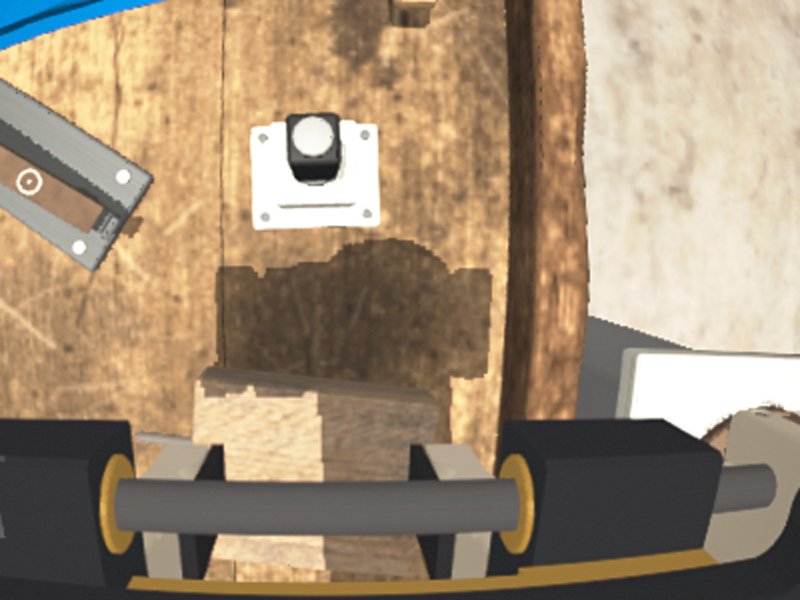

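The picture shows the probe's button at (313,135) with its flats square to the stand's foot (screws at (263,138), (365,135), (368,213) and (265,217)). The bar lies on the rest with its ring at (28,181).

```bash
python3 -c "
from h import *
np.set_printoptions(precision=4,suppress=True)
c=np.load('w5.npz')
def w(u,v,z):return W(c,u,v,z,.5,100,0)
print('button',w(313,135,.159))
s=[w(*p,.008) for p in((263,138),(365,135),(368,213),(265,217))];print(np.mean(s,0));d=s[1]-s[0];e=s[2]-s[3];print([np.degrees(np.arctan2(v[1],v[0])) for v in(d,e,s[0]-s[3],s[1]-s[2])])
a,b=w(287,117,.153),w(340,115,.153);v=b-a;print('probe edge',np.degrees(np.arctan2(v[1],v[0])),np.linalg.norm(v))
uu=np.array([np.cos(np.radians(-35.6)),np.sin(np.radians(-35.6)),0]);n=np.array([-uu[1],uu[0],0]);o=np.array([.6018,-.2978,0])
q=w(28,181,.069);print('ring',q,(q-o)@uu,(q-o)@n)
"
```

```text
button [ 0.3997 -0.2794  0.159 ]
[ 0.3994 -0.2792  0.008 ]
[np.float64(-178.1510971442807), np.float64(-177.57328226874023), np.float64(-88.46483404095854), np.float64(-87.63913830328359)]
probe edge -177.6500243706294 0.022546607815375524
ring [ 0.5747 -0.2785  0.069 ] -0.033325097382156256 -9.031910934565728e-05
```

>>> send_rows(
  steps=[
    {"dp": [40,-1,0],"roll": -0.03,"jaw": 60},
    {"dp": [80,-1,0],"roll": -0.033,"jaw": 60},
    {"dp": [110,-1,20],"roll": -0.033,"jaw": 60},
    {"dp": [110,-1,50],"roll": -0.033,"jaw": 60},
    {"dp": [110,-1,70],"roll": -0.033,"jaw": 60},
  ],
)

```text
time_s: 10.9
tcp_pos: [0.3997, -0.2797, 0.1916]
eef_rot: [179.9, 0.0, -88.1]
contact_force: [0.6, -0.3, -0.4]
gripper_width: 0.0526
gripper_force: 0.0
```

```bash
python3 -c "
from h import *
from plant import r
to(.3997,-.2793,.118,-88,r)"
```

```text
t 10.9 p [ 0.3997 -0.2797  0.1916] yaw -88.08 j [-11.8   5.2 -26.4  -0.  -58.6  13.8] w 0.0526 F [ 0.6 -0.3 -0.4] gf 0.0
dp [-0.3 -0.2 73.6] roll -0.0014
```

>>> send_rows(
  steps=[
    {"dp": [0,0,30],"roll": 0,"jaw": 60},
    {"dp": [0,0,55],"roll": 0,"jaw": 60},
    {"dp": [0,0,74],"roll": 0,"jaw": 60},
    {"dp": [0,0,74],"roll": 0,"jaw": 30},
    {"dp": [0,0,74],"roll": 0,"jaw": 0},
  ],
  newtons=15,
)

```text
time_s: 11.52
tcp_pos: [0.4007, -0.2793, 0.1198]
eef_rot: [-180.0, -0.0, -88.0]
contact_force: [0.3, 0.6, 0.0]
gripper_width: 0.0381
gripper_force: 0.0
```

>>> send_rows(
  steps=[
    {"dp": [0,0,0],"roll": 0,"jaw": 0},
    {"dp": [0,0,0],"roll": 0,"jaw": 0},
    {"dp": [0,0,0],"roll": 0,"jaw": 0},
  ],
)

```text
time_s: 11.9
tcp_pos: [0.4007, -0.2791, 0.12]
eef_rot: [-179.9, -0.0, -88.0]
contact_force: [-0.7, -0.1, 4.8]
gripper_width: 0.0242
gripper_force: 15.0
```

>>> send_rows(
  steps=[
    {"dp": [0,0,-10],"roll": 0,"jaw": 0},
    {"dp": [0,0,-22],"roll": 0,"jaw": 0},
    {"dp": [0,0,-34],"roll": 0,"jaw": 0},
    {"dp": [0,0,-44],"roll": 0,"jaw": 0},
    {"dp": [0,0,-44],"roll": 0,"jaw": 0},
  ],
)

```text
time_s: 12.52
tcp_pos: [0.4004, -0.279, 0.1641]
eef_rot: [-179.9, -0.0, -88.1]
contact_force: [-0.4, 0.5, -1.8]
gripper_width: 0.0242
gripper_force: 15.0
```

>>> send_rows(
  steps=[
    {"dp": [-5,0,0],"roll": 0,"jaw": 0},
    {"dp": [-10,0,0],"roll": 0,"jaw": 0},
    {"dp": [-15,0,0],"roll": 0,"jaw": 0},
    {"dp": [-20,0,0],"roll": 0,"jaw": 0},
  ],
)

```text
time_s: 13.02
tcp_pos: [0.3992, -0.2586, 0.1629]
eef_rot: [180.0, -0.0, -88.0]
contact_force: [-0.2, -3.4, -2.7]
gripper_width: 0.0239
gripper_force: 15.0
```

>>> send_rows(
  steps=[
    {"dp": [-5,0,0],"roll": 0,"jaw": 0},
    {"dp": [-10,0,0],"roll": 0,"jaw": 0},
    {"dp": [-15,0,0],"roll": 0,"jaw": 0},
    {"dp": [-20,0,0],"roll": 0,"jaw": 0},
    {"dp": [-20,0,0],"roll": 0,"jaw": 0},
  ],
)

```text
time_s: 13.65
tcp_pos: [0.3989, -0.2385, 0.1633]
eef_rot: [-180.0, 0.0, -88.0]
contact_force: [0.8, -0.9, -0.6]
gripper_width: 0.0235
gripper_force: 15.0
```

>>> send_rows(
  steps=[
    {"dp": [2,0,-12],"roll": 0,"jaw": 0},
    {"dp": [4,0,-30],"roll": 0,"jaw": 0},
    {"dp": [4,0,-60],"roll": 0,"jaw": 0},
    {"dp": [4,0,-60],"roll": 0,"jaw": 0},
  ],
  newtons=40,
)

```text
time_s: 14.15
tcp_pos: [0.4003, -0.2434, 0.226]
eef_rot: [-179.7, -0.1, -88.1]
contact_force: [-0.0, 0.1, -1.5]
gripper_width: 0.0233
gripper_force: 40.0
```

```bash
python3 -c "
from h import *
from plant import r
to(.5747,-.2785,.25,-35.6,r)
c=r.capture('wrist');np.savez('w6.npz',**c);b=r.capture('scene');np.savez('s6.npz',**b)
a=cv2.resize(c['image'][150:330,160:360],(400,360),interpolation=cv2.INTER_CUBIC)
b=cv2.resize(b['image'][60:240,330:512][:, :182],(404,400),interpolation=cv2.INTER_CUBIC)
b=cv2.resize(b,(364,360))
cv2.imwrite('pics/w6.png',np.hstack([a,b]))"
```

```text
t 14.15 p [ 0.4003 -0.2434  0.226 ] yaw -88.05 j [ -7.1   1.2 -25.8   0.  -62.7   9.1] w 0.0233 F [-0.   0.1 -1.5] gf 40.0
dp [  41.  -173.2  -23.1] roll -0.9154
```

View pics/w6.png

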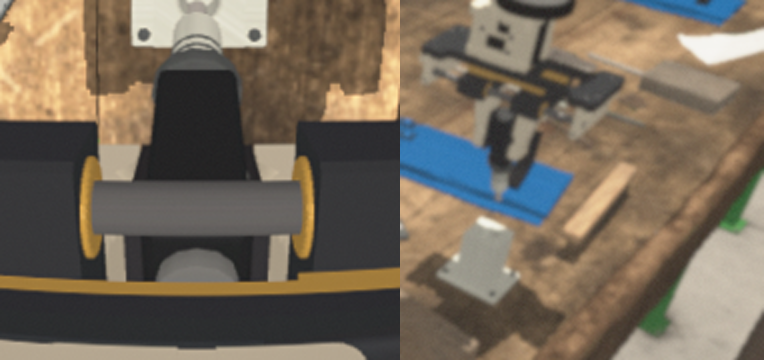

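The wrist half shows the probe tilted in the pads, nose running up to about (193,5) and grip's lower edge near (198,68). The scene half shows it clear of the stand, tip near (498,197).

```bash
python3 -c "
from h import *
np.set_printoptions(precision=4,suppress=True)
b=np.load('s6.npz');c=np.load('w6.npz')
o,d=ray(b,(330+(498-400+.5)/2-.5,60+197.5/2-.5));k=(.4003-o[0])/d[0];q=o+k*d
g=np.array([.4003,-.2434,.231]);v=q-g;print(q,np.degrees(np.arctan2(-v[1],-v[2])),np.linalg.norm(v))
for t in(12,16,20,24,28):
  a=np.radians(t);ax=np.array([.035*np.sin(a),-np.sin(a),-np.cos(a)]);out=[]
  fr=np.array([0,-np.cos(a),np.sin(a)])
  for P in(g+ax*.110,g+ax*.09,g+ax*.04+fr*.012,g-ax*.036):
    R=cv2.Rodrigues(c['rvec'])[0];p=R@P+c['tvec'].ravel()
    w=cv2.fisheye.projectPoints(P.reshape(1,1,3),c['rvec'].reshape(3,1),c['tvec'].reshape(3,1),c['K'],np.zeros(4))[0].ravel()
    out.append(((w[0]-160)*2,(w[1]-150)*2))
  s=cv2.projectPoints((g+ax*.110).reshape(1,3),b['rvec'],b['tvec'],b['K'],None)[0].ravel()
  print(t,np.round(out,0).tolist(),'scene',((s-[330,60])*2+[400,0]).round(0))
"
```

```text
[ 0.4003 -0.2842  0.1269] 21.394535962755075 0.11179536382264146
12 [[194.0, 42.0], [194.0, 61.0], [194.0, 91.0], [189.0, 303.0]] scene [489. 205.]
16 [[194.0, 25.0], [194.0, 46.0], [194.0, 84.0], [189.0, 311.0]] scene [492. 201.]
20 [[194.0, 9.0], [194.0, 32.0], [194.0, 77.0], [190.0, 317.0]] scene [495. 197.]
24 [[194.0, -8.0], [194.0, 18.0], [194.0, 71.0], [190.0, 323.0]] scene [499. 192.]
28 [[194.0, -25.0], [194.0, 3.0], [193.0, 65.0], [190.0, 328.0]] scene [502. 188.]
```

>>> send_rows(
  steps=[
    {"dp": [2,-27,-14],"roll": -0.18,"jaw": 0},
    {"dp": [4,-54,-14],"roll": -0.36,"jaw": 0},
    {"dp": [7,-81,-14],"roll": -0.54,"jaw": 0},
    {"dp": [9,-108,-14],"roll": -0.72,"jaw": 0},
    {"dp": [11,-135,-14],"roll": -0.9,"jaw": 0},
  ],
)

```text
time_s: 14.88
tcp_pos: [0.5345, -0.2492, 0.2359]
eef_rot: [180.0, 0.1, -36.2]
contact_force: [0.9, 0.6, -0.8]
gripper_width: 0.0239
gripper_force: 40.0
```

>>> send_rows(
  steps=[
    {"dp": [0,0,0],"roll": -0.015,"jaw": 0},
    {"dp": [0,0,0],"roll": -0.015,"jaw": 0},
  ],
)

```text
time_s: 15.12
tcp_pos: [0.5334, -0.2492, 0.2361]
eef_rot: [180.0, 0.1, -35.7]
contact_force: [-0.3, -0.3, -1.6]
gripper_width: 0.0237
gripper_force: 40.0
```

```bash
python3 -c "
from h import *
from plant import r
to(.5357,-.2505,.19,-35.6,r)
c=r.capture('wrist');np.savez('w7.npz',**c)
# ring: brightest blobs on bar near predicted
P=np.array([.575,-.2787,.069])
s=r.get_state()
u=np.array([np.cos(np.radians(-35.6)),np.sin(np.radians(-35.6)),0]);g=s['tcp_pos']+[0,0,.005]
pr=lambda P:cv2.fisheye.projectPoints(P.reshape(1,1,3),c['rvec'].reshape(3,1),c['tvec'].reshape(3,1),c['K'],np.zeros(4))[0].ravel().round(1)
print('ring px',pr(P))
for t in(17,21,25):
  a=np.radians(t);print(t,'tip px',pr(g+.11*(np.sin(a)*u-np.cos(a)*np.array([0,0,1]))),'barrel end',pr(g+.086*(np.sin(a)*u-np.cos(a)*np.array([0,0,1]))))
x,y=pr(P).astype(int)
gr=cv2.cvtColor(c['image'],cv2.COLOR_BGR2GRAY)
print(gr[y-34:y+36:2,x-26:x+28:2])
"
```

```text
t 15.12 p [ 0.5334 -0.2492  0.2361] yaw -35.73 j [ -6.   12.7 -10.8  -0.  -66.6  60.3] w 0.0237 F [-0.3 -0.3 -1.6] gf 40.0
dp [ 2.7 -0.3 46.1] roll -0.0023Traceback (most recent call last):
  File "<string>", line 11, in <module>
    print('ring px',pr(P))
                    ~~^^^
  File "<string>", line 10, in <lambda>
    pr=lambda P:cv2.fisheye.projectPoints(P.reshape(1,1,3),c['rvec'].reshape(3,1),c['tvec'].reshape(3,1),c['K'],np.zeros(4))[0].ravel().round(1)
                ~~~~~~~~~~~~~~~~~~~~~~~~~^^^^^^^^^^^^^^^^^^^^^^^^^^^^^^^^^^^^^^^^^^^^^^^^^^^^^^^^^^^^^^^^^^^^^^^^^^^^^^^^^^^
cv2.error: OpenCV(4.12.0) /io/opencv/modules/calib3d/src/fisheye.cpp:83: error: (-215:Assertion failed) _tvec.getMat().isContinuous() && _rvec.getMat().isContinuous() in function 'projectPoints'
```

```bash
python3 -c "
from h import *
c=dict(np.load('w7.npz'));rv=np.ascontiguousarray(c['rvec'],float).reshape(3,1).copy();tv=np.array(c['tvec'],float).reshape(3,1).copy()
P=np.array([.575,-.2787,.069])
u=np.array([np.cos(np.radians(-35.7)),np.sin(np.radians(-35.7)),0]);g=np.array([.5334,-.2492,.2411])
pr=lambda P:cv2.fisheye.projectPoints(P.reshape(1,1,3).copy(),rv,tv,c['K'].copy(),np.zeros(4))[0].ravel().round(1)
print('cam',(-cv2.Rodrigues(rv)[0].T@tv).ravel().round(3),'ring px',pr(P))
for t in(17,21,25):
  a=np.radians(t);print(t,'tip px',pr(g+.11*(np.sin(a)*u-np.cos(a)*np.array([0,0,1]))),'barrel end',pr(g+.086*(np.sin(a)*u-np.cos(a)*np.array([0,0,1]))))
gr=cv2.cvtColor(c['image'],cv2.COLOR_BGR2GRAY)
for y in range(100,200,2):print(y,*gr[y,228:288:3])
"
```

```text
cam [ 0.586 -0.287  0.381] ring px [257.1 133. ]
17 tip px [257.4 159.2] barrel end [257.3 172.5]
21 tip px [257.4 150.9] barrel end [257.3 165.4]
25 tip px [257.4 142.5] barrel end [257.3 158.5]
100 219 214 217 219 212 208 213 184 183 184 180 178 176 142 207 210 208 209 209 214
102 220 216 218 218 212 209 212 184 180 175 174 177 175 134 206 209 209 210 208 215
104 221 216 216 218 212 208 217 184 177 175 170 171 175 134 214 209 210 209 209 214
106 221 216 217 217 212 209 218 181 174 175 168 170 175 135 217 210 210 209 209 214
108 220 216 216 217 209 209 218 180 181 179 174 175 177 136 203 211 207 209 210 214
110 219 217 216 216 210 209 218 179 187 184 179 178 182 137 206 211 207 209 211 214
112 219 214 216 217 211 209 217 181 184 182 177 181 180 136 219 212 208 209 209 215
114 219 215 217 216 211 209 218 182 181 178 176 172 173 134 219 211 206 209 210 215
116 218 216 217 217 212 209 218 182 177 177 173 166 166 135 207 211 207 209 210 214
118 218 215 216 217 212 208 216 176 172 174 176 166 161 124 220 211 206 209 208 215
120 217 216 216 216 211 210 216 174 169 172 175 168 164 124 219 
[... 2434 characters left out ...]
0 116 96 104 130 97 89 93 98 101 102 102 102 95 88 88 128 125 129 117
182 98 112 107 113 109 87 97 101 100 98 99 102 100 102 96 86 96 115 123 112
184 98 116 122 121 83 87 90 90 91 90 91 91 91 92 93 84 86 117 117 112
186 98 119 122 114 53 40 39 40 41 40 39 41 39 40 41 43 53 109 111 112
188 103 123 124 106 40 42 42 41 41 41 41 42 41 42 42 41 40 89 117 110
190 115 133 138 85 40 40 41 41 40 41 42 44 42 41 40 41 40 83 128 117
192 116 137 132 84 40 42 42 42 40 42 40 41 43 42 41 41 41 83 126 112
194 116 123 137 77 40 41 41 42 41 41 41 41 42 40 41 41 41 87 133 124
196 110 121 139 81 42 41 42 41 42 41 43 42 40 42 42 41 41 82 124 138
198 117 127 124 76 41 42 42 41 42 41 42 41 41 42 41 40 40 78 103 122
```

```bash
python3 -c "
from h import *
from plant import r
to(.5388,-.2528,.178,-35.6,r)"
```

```text
t 15.18 p [ 0.5333 -0.2493  0.2365] yaw -35.73 j [ -6.   12.7 -10.8  -0.  -66.6  60.3] w 0.0242 F [ 1.1  0.3 -0.5] gf 40.0
dp [ 6.6 -0.3 58.5] roll -0.0023
```

>>> send_rows(
  steps=[
    {"dp": [2,0,20],"roll": -0.002,"jaw": 0},
    {"dp": [5,0,40],"roll": -0.002,"jaw": 0},
    {"dp": [6.5,0,52],"roll": -0.002,"jaw": 0},
    {"dp": [6.5,0,58],"roll": -0.002,"jaw": 0},
    {"dp": [6.5,0,58],"roll": -0.002,"jaw": 0},
  ],
)

```text
time_s: 15.8
tcp_pos: [0.5393, -0.2532, 0.1792]
eef_rot: [180.0, 0.0, -35.5]
contact_force: [0.3, -0.3, -1.0]
gripper_width: 0.0239
gripper_force: 40.0
```

```bash
python3 -c "
from h import *
from plant import r
to(.5423,-.2553,.1667,-35.6,r)
c=r.capture('wrist');np.savez('w8.npz',**c)
rv=np.array(c['rvec'],float).reshape(3,1).copy();tv=np.array(c['tvec'],float).reshape(3,1).copy()
s=r.get_state();u=np.array([np.cos(np.radians(-35.6)),np.sin(np.radians(-35.6)),0]);g=s['tcp_pos']+[0,0,.005]
pr=lambda P:cv2.fisheye.projectPoints(P.reshape(1,1,3).copy(),rv,tv,np.array(c['K']).copy(),np.zeros(4))[0].ravel().round(1)
print('ring px',pr(np.array([.5747,-.2785,.069])))
for t in(18,21,24):
  a=np.radians(t);print(t,'tip px',pr(g+.11*(np.sin(a)*u-np.cos(a)*np.array([0,0,1]))))
gr=cv2.cvtColor(c['image'],cv2.COLOR_BGR2GRAY)
for y in range(114,172,2):print(y,*gr[y,231:288:3])
"
```

```text
t 15.8 p [ 0.5393 -0.2532  0.1792] yaw -35.53 j [ -6.4  15.8 -14.5   0.  -59.6  60.8] w 0.0239 F [ 0.3 -0.3 -1. ] gf 40.0
dp [ 3.7 -0.  12.5] roll 0.0012
ring px [257.5 144.9]
18 tip px [257.3 157.1]
21 tip px [257.4 150.8]
24 tip px [257.4 144.6]
114 214 214 208 205 207 173 183 181 179 175 174 175 178 124 216 208 208 208 208
116 214 215 207 206 207 171 183 186 184 179 179 179 181 125 204 208 207 208 207
118 214 215 207 206 207 186 183 187 184 180 181 178 180 125 215 208 208 208 207
120 214 214 207 206 207 181 182 182 180 177 179 179 177 134 214 207 208 208 208
122 213 215 209 207 208 180 184 178 178 178 171 170 169 125 201 207 208 208 208
124 213 215 210 205 207 178 182 176 177 174 169 166 165 124 214 207 206 208 207
126 215 214 210 206 208 176 174 174 173 178 167 166 164 131 213 207 207 207 207
128 215 214 210 206 207 183 175 168 174 179 170 165 162 133 212 206 207 207 207
130 214 214 209 205 206 183 173 168 172 175 169 169 165 137 213 207 207 206 208
132 215 214 209 204 206 181 177 173 176 177 174 170 166 124 197 208 208 206 209
134 214 212 208 204 206 181 182 181 182 181 173 172 
[... 765 characters left out ...]
02 205 195 163 167 210 233 220 107 114 107 166 162 122 108 131
156 186 116 149 103 113 150 161 148 220 255 227 111 95 105 109 107 109 109 110
158 108 109 106 106 107 115 165 247 248 251 251 250 98 105 111 109 107 108 110
160 108 109 107 106 106 103 229 246 248 251 250 248 219 103 110 109 107 108 110
162 107 107 106 107 107 108 241 246 248 251 250 247 238 105 109 108 106 107 109
164 108 107 107 106 107 124 242 247 249 251 251 247 237 123 109 108 107 107 110
166 107 108 107 105 106 144 242 248 217 250 251 236 223 143 108 108 107 107 111
168 132 107 107 107 107 158 245 223 174 222 169 153 211 154 110 108 106 107 134
170 223 151 106 106 107 163 191 248 216 251 219 205 152 162 109 107 106 168 223
```

>>> send_rows(
  steps=[
    {"dp": [1.1,0,3],"roll": 0,"jaw": 0},
    {"dp": [2.2,0,6],"roll": 0,"jaw": 0},
    {"dp": [3.3,0,9],"roll": 0,"jaw": 0},
    {"dp": [4.4,0,12],"roll": 0,"jaw": 0},
    {"dp": [5,0,14],"roll": 0,"jaw": 0},
  ],
)

```text
time_s: 16.48
tcp_pos: [0.5436, -0.2561, 0.1651]
eef_rot: [180.0, 0.0, -35.5]
contact_force: [-1.2, 0.4, 0.8]
gripper_width: 0.0237
gripper_force: 40.0
```

>>> send_rows(
  steps=[
    {"dp": [0,0,0],"roll": 0,"jaw": 0},
    {"dp": [0,0,0],"roll": 0,"jaw": 0},
  ],
)

```text
time_s: 16.73
tcp_pos: [0.5436, -0.2561, 0.1653]
eef_rot: [180.0, -0.0, -35.5]
contact_force: [-1.4, 0.1, 1.4]
gripper_width: 0.0236
gripper_force: 40.0
```

```bash
python3 -c "
from h import *
from plant import r
to(.5423,-.2553,.1667,-35.6,r)
f=[]
for i in range(10):r.capture('top');f.append(r.get_state()['contact_force'])
print(np.mean(f,0),np.std(f,0))"
```

```text
t 16.73 p [ 0.5436 -0.2561  0.1653] yaw -35.51 j [ -6.6  17.  -14.9   0.  -58.1  61.1] w 0.0236 F [-1.4  0.1  1.4] gf 40.0
dp [-1.5  0.1 -1.4] roll 0.0016
[-1.09991622  0.78429597  1.16320124] [0.47793872 0.42577353 0.47230359]
```

>>> send_rows(
  steps=[
    {"dp": [0.5,0,1.5],"roll": 0,"jaw": 0},
    {"dp": [1.1,0,2.9],"roll": 0,"jaw": 0},
    {"dp": [1.1,0,2.9],"roll": 0,"jaw": 0},
    {"dp": [1.1,0,2.9],"roll": 0,"jaw": 0},
  ],
)

```text
time_s: 17.73
tcp_pos: [0.5444, -0.2567, 0.1622]
eef_rot: [180.0, 0.0, -35.5]
contact_force: [-1.7, 1.6, 1.9]
gripper_width: 0.0239
gripper_force: 40.0
```

```bash
python3 -c "
from h import *
from plant import r
to(.5423,-.2553,.1667,-35.6,r)
f=[]
for i in range(14):c=r.capture('wrist');f.append(r.get_state()['contact_force'])
m=np.mean(f,0)+[0,0,1.28];print(m,'N',m@[-.278,.199,.94])
rv=np.array(c['rvec'],float).reshape(3,1).copy();tv=np.array(c['tvec'],float).reshape(3,1).copy()
s=r.get_state();u=np.array([np.cos(np.radians(-35.6)),np.sin(np.radians(-35.6)),0]);g=s['tcp_pos']+[0,0,.005]
pr=lambda P:cv2.fisheye.projectPoints(P.reshape(1,1,3).copy(),rv,tv,np.array(c['K']).copy(),np.zeros(4))[0].ravel().round(1)
print('ring px',pr(np.array([.5747,-.2785,.069])))
for t in(18,21,24):
  a=np.radians(t);print(t,'tip px',pr(g+.103*(np.sin(a)*u-np.cos(a)*np.array([0,0,1]))))
gr=cv2.cvtColor(c['image'],cv2.COLOR_BGR2GRAY)
for y in range(136,172,2):print(y,*gr[y,237:282:3])
"
```

```text
t 17.73 p [ 0.5444 -0.2567  0.1622] yaw -35.51 j [ -6.7  17.2 -15.   -0.  -57.8  61.2] w 0.0239 F [-1.7  1.6  1.9] gf 40.0
dp [-2.5  0.1 -4.5] roll 0.0016
[-1.45668477  1.40274694  3.50913759] N 3.9826943370979366
ring px [257.7 154.3]
18 tip px [257.5 161.1]
21 tip px [257.5 155.1]
24 tip px [257.5 149.1]
136 204 204 206 169 175 169 175 180 172 166 164 153 214 206 207
138 205 205 207 167 171 169 173 176 171 169 167 151 189 207 207
140 205 205 206 171 176 171 176 177 172 170 165 145 211 207 207
142 204 205 208 177 181 178 180 180 175 172 168 149 203 207 207
144 204 204 207 178 185 185 185 181 172 173 171 150 213 207 206
146 204 205 207 178 184 185 216 238 215 175 170 150 213 206 207
148 204 205 207 174 179 248 255 255 255 253 171 141 192 207 208
150 203 205 208 177 190 255 182 172 174 255 189 138 210 207 208
152 204 205 206 171 255 186 174 168 170 184 255 140 209 206 207
154 205 206 207 167 255 165 173 218 169 164 255 134 214 211 165
156 205 204 206 167 255 172 214 255 204 104 255 140 129 124 107
158 114 112 111 136 254 247 249 251 251 248 206 134 111 110 109
160 107 107 107 136 219 246 248 251 250 248 210 133 111 111 109
162 107 106 106 131 241 247 249 251 250 248 239 103 111 110 111
164 107 107 107 117 243 247 249 252 251 248 227 116 111 108 109
166 107 106 107 138 232 248 247 252 243 248 210 139 111 108 108
168 105 106 107 161 232 227 173 189 132 182 212 155 111 108 108
170 106 107 107 164 165 248 250 211 220 204 152 163 111 109 109
```

```bash
python3 -c "
from plant import r
print(r.close_job())"
```

```text
the job is handed in; nothing more can be done
None
```

I handed the job in with the bar lying on the rest and the probe still gripped, its tip in the middle of the ring. It was pressing at about 4 N, nose about half-way in, about 1° off square to the bar; the judge's verdict was not shown.

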